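# Open the double-latched sample chamber

### The arm

A 6-joint arm with a two-finger parallel gripper is mounted at the origin on the work surface. World frame = base frame: x ahead of the robot, y to its left, z up, the work surface at z = 0. Lengths are in m, angles in rad, forces in N, time in s.
With the tool pointing down it reaches from about 0.425 to 0.95 m from the base axis. Payload 3.5 kg.
Tool frame: the origin (TCP) lies midway between the tips of the shut fingers; the grasp point (between the pads) lies ctrl.grasp_offset behind it (ctrl.grasp_offset is the distance from the TCP to the grasp point, in m); x points along the fingers, y is the direction in which the jaws open and shut, and the axes are right-handed (so a half turn about x gives the same grasp; the last joint's range is limited). The gripper opens to 85 mm and grips with 20 to 120 N. Pads are 22 mm wide; open, the fingers measure 114 mm over their backs; the gripper's body (76 mm by 85 mm) begins 54 mm behind the grasp point. The pads swing forward as they close: fully open they stand 13 mm farther back than shut.
Start: joints at [1.126, 0.286, 1.577, -0, 1.279, -0.15], TCP at [0.196, 0.646, 0.231] pointing down, gripper open.
Joint ranges: [-2.77, 2.77], [-0.9, 2.22], [0.21, 2.48], [-1.53, 4.67], [0.24, 2.81], [-2.84, 2.84]. Speed limits (rad/s): [2.79, 2.79, 3.14, 3.14, 3.14, 3.14].

### API

Orientations are given as a unit quaternion [x, y, z, w].
In Python, from plant import readout, read_camera, sign_off, ctrl gives the robot as it stands.
- The arm moves only by the tool drive_tool, never from a script. Its argument "steps" is a list of rows, each a list of 5 numbers: the shift along the tool's x, y, z in cm, then the turn about the tool's x in degrees, then the opening, from 0 (shut) to 1 (fully open). A call has 1 to 10 rows; each row shifts and turns the commanded pose from where the row before left it, along the tool's axes as they then stand; what a row does not reach is not made up. A row lasts 1/10 s, in which the tool goes at most 50 mm and 8.59 degrees, less where a joint would pass 70% of its speed; a pose out of reach is approached as far as the arm can. A call is refused whole if a number of a shift passes 5 or a number of a turn 8.59, either way. A call with a gripper value outside its range is refused whole. The fingers move at their own pace and stop on an object; "force" is the grip in N (left out, the last holds). Time passes only in rows, so rows that do not move let the fingers close. It gives the time, the measured TCP pose, the force and the opening at its end, in the units of the state.
- readout.get_state(): the state, without advancing time (a new reading comes with each control period).
- read_camera(name): name is "side" or "top" or "wrist"; returns a dict with "frame" (384x512x3 uint8, red, green, blue), "vertical_fov" (degrees; the focal length in pixels is half the picture's height over the tangent of half this angle, whatever the lens; pixels are square), "cx", "cy" (the principal point, pixels), "eye" and "orientation" of the camera in the world. Camera axes: x right, y up, looking along -z (the intrinsics and any distortion apply to the point x, -y, -z); pixel columns grow to the right and rows downward; lengths in m; the calibration is good to about 2 mm. A picture is of the moment at which its call begins. There is no depth.
- sign_off(): hands the job in, once; it reports no verdict.
The state is a dict: "time": time; "qpos": joint angles; "dq": joint speeds; "joint_efforts": joint torques, N m; "eef_pos": TCP position; "tcp_rot": TCP orientation; "contact_force": force on the tool from outside, world axes, zero at the start; "wrist_torque": the same for the moment, N m; "opening": opening from 0.0 (shut) to 1.0 (fully open).
Only numpy, scipy, OpenCV 4.12 (cv2) and the standard library are available. Lean on these libraries where they do the work, as an engineer would, in place of code of your own. Each camera call takes 0.05 s, during which the arm holds its last target. There are 200 camera calls.

### The job

Open the sample chamber: swing the black latch handle clockwise off the lid to its stop, then lift the lid a little until the safety catch holds it and let it rest there. Push the catch paddle in the lid's front notch all the way in, then raise the lid fully open and leave it standing. Do not wrench the lid against the catch, and leave the lab ware beside the chamber where it is.

Things in the scene. Friction and masses are not known exactly. Their poses are not given: they have to be found in the camera images.
- chamber: Fixed white case, 220 (x) x 360 (y) x 90 mm high. Origin: at bench level, 100 mm behind its front face. +x runs from the front (robot side) to the lid's hinge at the back, +y to its left; offsets below are in this frame. By the catch (y 65 to 145) the front wall is 45 mm high: a finger well open to the front and above. At the right (y -200 to -135) a deck 90 mm high carries the latch.
- lid (a joint): Angle of the grey lid, rad: 0 shut, 1.2 fully open at its stop; the front edge rises. Stiff hinge: it stays where left; raising takes about 6 N at the bar. Latched it lifts to 0.03 at most; unlatched to about 0.12 (front edge 25 mm up), where the catch stops it until pushed in; a pull of 60 N there wrenches it.
- lid_hinge (a point): Point on the lid's hinge axis (along y), x 105, y 0 mm, 96 mm above the bench; turns with the lid. The lid is 12 mm thick, x -100 to 98, y -132 to 155 mm, its top 102 mm above the bench when shut, with a notch in its front edge over the catch (x -100 to -35, y 70 to 142 mm).
- lid_bar (a point): Middle of the lid's round steel bar handle: 14 mm thick, 110 mm long along y, on two rods 45 mm ahead of the lid's front edge, so fingers pass either side of it from above. 250 mm from the hinge axis and level with it when shut (x -145, y 0, 96 mm above the bench); moves on an arc about the hinge axis. Its axes turn with the lid.
- latch (a joint): Angle of the black latch handle, rad: 0 locked (arm along the case's +y, over the lid's front right corner), 1.571 released (arm along +x, beside the lid, at its stop). Turns clockwise seen from above, held by friction (2 N at the post), stays where left; starts at 0 to 0.2. Released means more than 1.35.
- latch_post (a point): Centre of the latch handle's upright round grip post, 75 mm from the pivot: 18 mm thick, top 164 mm above the bench; this point 144 mm above the bench. The arm under it is 22 mm wide, its top 118 mm above the bench.
- latch_pivot (a point): Point on the latch's vertical pivot axis (x -75, y -175 mm), 144 mm above the bench; turns with the handle.
- catch (a joint): How far the safety catch is pushed in, m: 0 catching, 0.025 fully in. Slides straight along the case's +x (away from the front), held by friction (2 N), stays where left. While the lid is shut a rib blocks it after about 6 mm; it slides freely with the lid lifted onto it. Pushed in means more than 0.018.
- catch_paddle (a point): On the front face of the catch's upright black paddle, 15 mm below its upper edge; 40 mm wide (y), 10 mm thick. Upper edge 97 mm above the bench, in the lid's notch. Starts at x -80, y 105 mm, 82 mm above the bench. Pushed from the front with shut fingers pointing down into the well (free to 50 mm above the bench).
- amber_bottle: Closed amber bottle, 72 mm diameter, 150 mm high, at the right of the case. Bystander; origin under its centre.
- beaker: Glass beaker, 72 mm diameter, 85 mm high, at the left of the case. Bystander; origin under its centre.
- spatula: Lab spatula 180 mm long lying in front of the case. Bystander; origin under its middle, x along it.
- jar: Glass jar with white cap, 64 mm diameter, 80 mm high, left of the case farther back. Bystander; origin under its centre.

How it is judged:
On the way, in this order (a step that is already met when the one before it is completed fails the run):
1. the latch handle is swung off the lid to its stop (value of joint latch above 1.35 rad), for 0.2 s.
2. the lid is lifted a little, onto the safety catch (value of joint lid above 0.08 rad), for 0.2 s.
3. the catch paddle is pushed in (value of joint catch above 0.018 m), for 0.2 s.
At the end, for the whole second after the job is handed in: The lid stands open and still at more than 1.05 rad (60 degrees; its stop is at 1.2) and the latch handle is still released (more than 1.35 rad of 1.57) (value of joint lid above 1.05 rad and value of joint latch above 1.35 rad and velocity of joint lid between -0.05 and 0.05 rad/s); the robot touches nothing.
It fails at once if the lid is wrenched against the catch (more than 100 N at the hook, some 60 N of pull at the bar) (contact force between lid and catch above 100 N).
It fails at once if lab ware standing beside the chamber is shifted by more than 50 mm (distance of any of amber_bottle, beaker, spatula, jar from where it was at the start of the episode above 0.05 m).
It also fails if it takes over 69 s, if anything falls off the work surface, if the arm or the gripper's body presses on something with over 40 N, if the wrist force passes 120 N, or if a joint passes its speed limit or range.

## Working session

There is one attempt and no reset: what is moved stays moved. The work goes in short steps, Python scripts to look and compute and a tool call to move; the robot and the scene stay as the last step left them, time stands still between calls to the robot, and variables do not carry over. Pictures are saved under pics/ and viewed, about 8 in all and at most 12, crops included, and the job is handed in when it is done.

Besides the shell and the picture viewer there is one more tool, called after "Call:" as name(argument=value, ...) on one line, values as JSON. drive_tool: Moves the arm, as the interface text tells. Its arguments: {"type":"object","properties":{"steps":{"type":"array","items":{"type":"array","items":{"type":"number"}}},"force":{"type":"number"}},"required":["steps"]}

```bash
mkdir -p pics; ls; python3 - <<'E'
from plant import readout, read_camera, ctrl
import cv2,json
print(readout.get_state()); print(ctrl.grasp_offset)
for n in ["top","side"]:
    d=read_camera(n); cv2.imwrite(f"pics/{n}0.png",cv2.resize(d["frame"][:,:,::-1],(800,600),interpolation=cv2.INTER_CUBIC))
    print({k:v for k,v in d.items() if k!="frame"})
E
```

```text
pics
{'time': 0.0, 'qpos': array([ 1.12598321e+00,  2.87181196e-01,  1.57817256e+00, -1.35354663e-05,
        1.27861159e+00, -1.49980869e-01]), 'dq': array([-0.00142883,  0.00099926,  0.00085372,  0.00096742, -0.00028301,
       -0.00161071]), 'joint_efforts': array([ 7.05223320e-04, -4.05978942e+01, -2.92626214e+01, -6.02118325e-05,
        5.80104446e-03,  3.75346133e-06]), 'eef_pos': array([0.19581694, 0.64528458, 0.22993924]), 'tcp_rot': array([ 0.10305697,  0.69967858, -0.10466375,  0.69919571]), 'contact_force': array([ 0.66885414, -0.10134724, -0.98557604]), 'wrist_torque': array([ 0.0844322 ,  0.01140241, -0.00666474]), 'opening': 1.0014764724432665}
0.0187
{'vertical_fov': 49.851764750949364, 'cx': 257.9379913331744, 'cy': 191.13821918576602, 'eye': array([ 0.49040835, -0.00358051,  1.27827475]), 'orientation': array([-0.03399183,  0.01762458,  0.71630445, -0.69673658])}
{'vertical_fov': 52.762971530766514, 'cx': 253.7320842364185, 'cy': 189.60656090748228, 'eye': array([0.28894212, 0.77000411, 0.84394827]), 'orientation': array([-0.07063233,  0.4070972 ,  0.89660945, -0.15929356])}
```

View pics/top0.png

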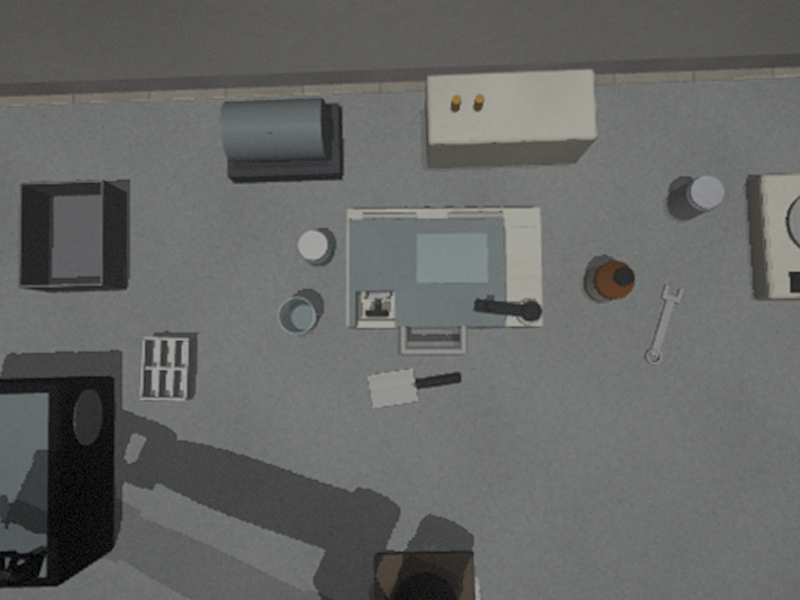

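View pics/side0.png

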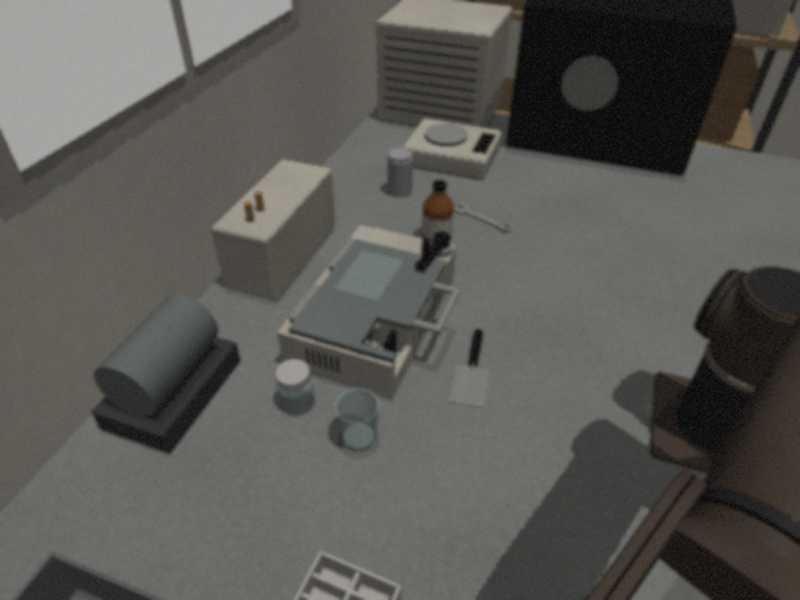

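The top view shows the case at about (346–543, 207–327), latch hub (530,310) with post (483,304), and bar (402–465, 345); the spatula lies in front. Next I'll take an enlarged crop for the fit.

```bash
python3 - <<'E'
import cv2,numpy as np
from plant import read_camera
f=np.mean([read_camera("top")["frame"][:,:,::-1].astype(float) for _ in range(4)],0).astype(np.uint8)
c=f[120:235,210:360]; c=cv2.convertScaleAbs(c,alpha=1.5,beta=10)
cv2.imwrite("pics/topc.png",cv2.resize(c,None,fx=5,fy=5,interpolation=cv2.INTER_CUBIC))
f=np.mean([read_camera("side")["frame"][:,:,::-1].astype(float) for _ in range(4)],0).astype(np.uint8)
c=f[140:260,170:310]; c=cv2.convertScaleAbs(c,alpha=1.4,beta=10)
cv2.imwrite("pics/sidec.png",cv2.resize(c,None,fx=5,fy=5,interpolation=cv2.INTER_CUBIC))
E
```

```text
(no output)
```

View pics/topc.png

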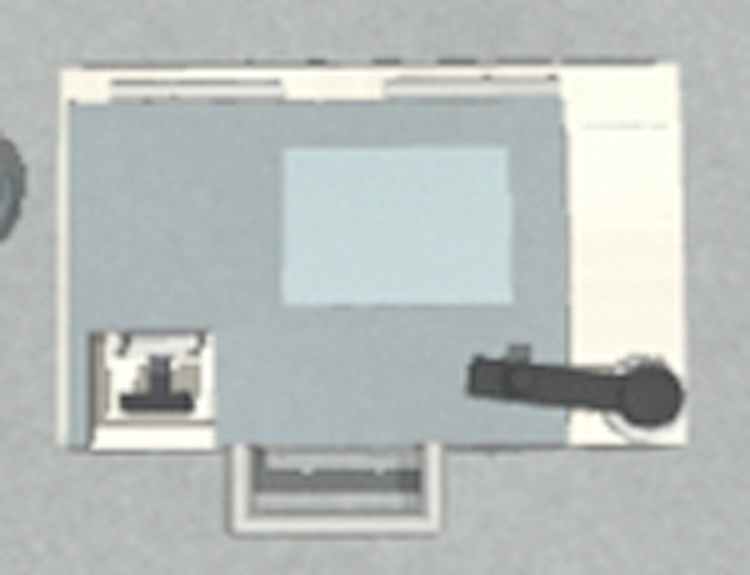

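View pics/sidec.png

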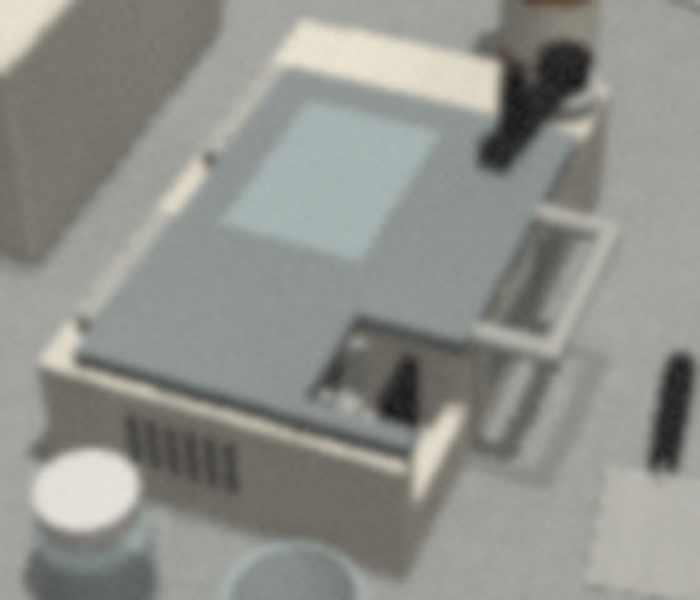

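Top crop: case corners (62,70), (678,66), (686,444), (60,446), notch corners (92,332)/(215,332), bar ends (232–440,525), latch hub (648,395), tip (470,378). Side crop: the latch post stands at about (515,80).

```bash
cat > h.py <<'E'
import numpy as np,cv2
from scipy.spatial.transform import Rotation as R
from scipy.optimize import least_squares
from plant import readout, read_camera
def proj(d,P):
    P=np.atleast_2d(P); c=R.from_quat(d["orientation"]).inv().apply(P-d["eye"])
    f=192/np.tan(np.radians(d["vertical_fov"]/2))
    return np.c_[d["cx"]+f*c[:,0]/-c[:,2], d["cy"]-f*c[:,1]/-c[:,2]]
def world(p,P):
    P=np.atleast_2d(P).astype(float)/1000 if np.abs(P).max()>2 else np.atleast_2d(P)
    c,s=np.cos(p[2]),np.sin(p[2]); return np.c_[p[0]+c*P[:,0]-s*P[:,1],p[1]+s*P[:,0]+c*P[:,1],P[:,2]]
E
python3 - <<'E'
from h import *
T=read_camera("top");S=read_camera("side")
off=lambda l,o:[((u-2)/5+o[0],(v-2)/5+o[1]) for u,v in l]
tp=[(120,180,90),(120,-200,90),(-100,-200,90),(-35,142,102),(-35,70,102),(-100,155,102),(98,155,102),(-152,55,96),(-152,-55,96)]
tu=off([(62,68),(678,65),(687,444),(90,331),(216,331),(70,444),(70,100),(230,534),(440,534)],(210,120))
# bar rods: bar 110 long
sp=[(-35,70,102),(-100,155,102),(98,155,102),(-100,180,90),(-100,180,0)]
su=off([(355,320),(412,440),(80,350),(413,470),(404,577)],(170,140))
r=lambda p:np.r_[proj(T,world(p,tp))-tu,proj(S,world(p,sp))-su].ravel()
o=least_squares(r,[.65,0,0],loss="soft_l1");print(o.x,o.fun.reshape(-1,2).round(1).tolist())
p=o.x;np.save("p.npy",p)
# latch
for q in (0,.1,.2):
  a=np.array([-75+100*np.sin(q),-175+100*np.cos(q),118]); b=np.array([-75+75*np.sin(q),-175+75*np.cos(q),164])
  for nm,C,oo in(("T",T,(210,120)),("S",S,(170,140))): print(nm,q,[((proj(C,world(p,x))[0]-oo)*5+2).round() .tolist() for x in(a,b,[-75,-175,118])])
print("wrist");w=read_camera("wrist");print(w["eye"],w["orientation"])
print("spatula/bottle px world")
E
```

```text
[ 0.62579603 -0.03564986 -0.02223379] [[-6.3, 0.4], [1.2, -0.3], [0.9, -0.2], [0.7, 0.2], [0.6, 0.0], [0.1, 0.4], [0.2, 0.5], [3.3, 0.5], [-0.1, 0.3], [0.6, -1.5], [-0.4, 1.5], [-1.0, 0.0], [-4.1, 5.3], [-2.1, 5.9]]
T 0 [[477.0, 398.0], [531.0, 393.0], [656.0, 397.0]]
S 0 [[512.0, 157.0], [528.0, 72.0], [564.0, 66.0]]
T 0.1 [[477.0, 380.0], [531.0, 379.0], [656.0, 397.0]]
S 0.1 [[497.0, 153.0], [517.0, 69.0], [564.0, 66.0]]
T 0.2 [[480.0, 363.0], [533.0, 366.0], [656.0, 397.0]]
S 0.2 [[482.0, 148.0], [506.0, 65.0], [564.0, 66.0]]
wrist
[0.11681652 0.66987894 0.37406746] [-0.12957546 -0.09644079  0.58793086  0.79262014]
spatula/bottle px world
```

```bash
python3 - <<'E'
from h import *
T=read_camera("top");S=read_camera("side")
off=lambda l,o:[((u-2)/5+o[0],(v-2)/5+o[1]) for u,v in l]
tp=[(120,160,90),(120,-200,90),(-100,-200,90),(-35,142,102),(-35,70,102),(-100,155,102),(98,155,102),(-152,60,96),(-152,-60,96)]
tu=off([(62,68),(678,65),(687,444),(90,331),(216,331),(70,444),(70,100),(230,534),(440,534)],(210,120))
sp=[(-35,70,102),(-100,155,102),(98,155,102),(-100,160,90),(-100,160,0)]
su=off([(355,320),(412,440),(80,350),(413,470),(404,577)],(170,140))
r=lambda p:np.r_[proj(T,world(p,tp))-tu,proj(S,world(p,sp))-su].ravel()
o=least_squares(r,[.65,0,0],loss="soft_l1");print(o.x,o.fun.reshape(-1,2).round(1).tolist())
p=o.x;np.save("p.npy",p)
q=.11
for q in (.05,.1,.15):
  a=np.array([-75+100*np.sin(q),-175+100*np.cos(q),118]); b=np.array([-75+75*np.sin(q),-175+75*np.cos(q),164])
  for nm,C,oo in(("T",T,(210,120)),("S",S,(170,140))): print(nm,q,[((proj(C,world(p,x))[0]-oo)*5+2).round() .tolist() for x in(a,b,[-75,-175,118])])
q=.1
for n,P in dict(post=(-75+75*np.sin(q),-175+75*np.cos(q),144),pivot=(-75,-175,144),bar=(-145,0,96),paddle=(-80,105,82),hinge=(105,0,96)).items(): print(n,world(p,P)[0].round(4))
print(R.from_quat(readout.get_state()["tcp_rot"]).as_matrix().round(2))
E
```

```text
[ 0.62592815 -0.03417237 -0.02428395] [[0.1, 0.2], [0.8, -0.2], [0.4, -0.1], [0.1, 0.1], [0.0, -0.0], [-0.5, 0.2], [-0.3, 0.4], [0.9, 0.4], [1.0, 0.3], [0.3, -1.2], [-0.7, 1.9], [-1.4, 0.3], [-1.7, 0.3], [0.2, 0.9]]
T 0.05 [[474.0, 389.0], [528.0, 387.0], [653.0, 398.0]]
S 0.05 [[503.0, 157.0], [522.0, 72.0], [563.0, 68.0]]
T 0.1 [[474.0, 380.0], [528.0, 380.0], [653.0, 398.0]]
S 0.1 [[496.0, 154.0], [516.0, 71.0], [563.0, 68.0]]
T 0.15 [[475.0, 372.0], [529.0, 373.0], [653.0, 398.0]]
S 0.15 [[488.0, 152.0], [510.0, 69.0], [563.0, 68.0]]
post [ 0.556  -0.1329  0.144 ]
pivot [ 0.5467 -0.2073  0.144 ]
bar [ 0.481  -0.0307  0.096 ]
paddle [0.5485 0.0727 0.082 ]
hinge [ 0.7309 -0.0367  0.096 ]
[[ 0.    0.29  0.96]
 [ 0.    0.96 -0.29]
 [-1.    0.   -0.  ]]
```

Fit residuals are under 1 px in the top view; latch starts near 0.1 rad. Next is a helper that converts targets to tool-axis shifts.

```bash
cat > go.py <<'E'
import sys
from h import *
x,y,z,yaw=map(float,sys.argv[1:5]); s=readout.get_state(); M=R.from_quat(s["tcp_rot"]).as_matrix()
print("t",round(s["time"],2),"pos",s["eef_pos"].round(4),"yaw_y",np.degrees(np.arctan2(M[1,1],M[0,1])).round(2),"tilt",M[:,0].round(3))
print("tool shift cm",(M.T@(np.array([x,y,z])-s["eef_pos"])*100).round(2),"turn",round(np.degrees(np.arctan2(M[1,1],M[0,1]))-yaw,2),"q",s["qpos"].round(2),"F",s["contact_force"].round(1),"op",s["opening"].round(3))
E
python3 go.py .556 -.133 .24 -7
```

```text
t 0.75 pos [0.1961 0.6459 0.2314] yaw_y 73.11 tilt [ 0.  0. -1.]Traceback (most recent call last):
  File "go.py", line 5, in <module>
    print("tool shift cm",(M.T@(np.array([x,y,z])-s["eef_pos"])*100).round(2),"turn",round(np.degrees(np.arctan2(M[1,1],M[0,1]))-yaw,2),"q",s["qpos"].round(2),"F",s["contact_force"].round(1),"op",s["opening"].round(3))
                                                                                                                                                                                                    ^^^^^^^^^^^^^^^^^^
AttributeError: 'float' object has no attribute 'round'
```

```bash
sed -i 's/,"op",s\["opening"\].round(3)/,"op",s["opening"]/' go.py
```

Call:
drive_tool(steps=[[-0.1,-3.2,2.85,0,1],[-0.1,-3.2,2.85,0,1],[-0.1,-3.2,2.85,0,1],[-0.1,-3.2,2.85,0,1],[-0.1,-3.2,2.85,0,1],[-0.1,-3.2,2.85,0,1],[-0.1,-3.2,2.85,0,1],[-0.1,-3.2,2.85,0,1],[-0.1,-3.2,2.85,0,1],[-0.1,-3.2,2.85,0,1]])

```text
time: 1.75
eef_pos: [0.3762, 0.2553, 0.2418]
tcp_rot: [0.104, 0.699, -0.104, 0.7]
contact_force: [1.1, -0.2, -0.0]
opening: 0.998
```

Call:
drive_tool(steps=[[0,-3.2,2.85,0,1],[0,-3.2,2.85,0,1],[0,-3.2,2.85,0,1],[0,-3.2,2.85,0,1],[0,-3.2,2.85,0,1],[0,-3.2,2.85,0,1],[0,-3.2,2.85,0,1],[0,-3.2,2.85,0,1],[0,-3.2,2.85,0,1],[0,-3.2,2.85,0,1]])

```text
time: 2.75
eef_pos: [0.5561, -0.1339, 0.2416]
tcp_rot: [0.104, 0.699, -0.104, 0.7]
contact_force: [0.6, 0.2, 1.0]
opening: 0.996
```

Call:
drive_tool(steps=[[0,0,0,8,1],[0,0,0,8,1],[0,0,0,8,1],[0,0,0,8,1],[0,0,0,8,1],[0,0,0,8,1],[0,0,0,8,1],[0,0,0,8,1],[0,0,0,8,1],[0,0,0,8,1]])

```text
time: 3.75
eef_pos: [0.5556, -0.1321, 0.2415]
tcp_rot: [0.531, 0.467, -0.53, 0.468]
contact_force: [-0.3, 0.4, -0.3]
opening: 1.002
```

```bash
python3 go.py .556 -.133 .128 -7; python3 - <<'E'
from h import *
d=read_camera("wrist");cv2.imwrite("pics/w1.png",d["frame"][:,:,::-1])
p=np.load("p.npy")
for q in (.05,.1,.15): print(q,proj(d,world(p,[(-75+75*np.sin(q),-175+75*np.cos(q),164)])))
print(proj(d,world(p,[(-35,70,102),(-100,-132,102),(-75,-175,118)])))
E
```

```text
t 3.75 pos [ 0.5556 -0.1321  0.2415] yaw_y -7.22 tilt [ 0. -0. -1.]
tool shift cm [11.35  0.05  0.08] turn -0.22 q [-0.41  0.05  1.83  0.    1.26 -0.29] F [-0.3  0.4 -0.3] op 1.0019556079913121
0.05 [[252.49490209 202.0889421 ]]
0.1 [[256.74450986 201.98310568]]
0.15 [[260.99395688 202.07635374]]
[[273.53296506  -2.91643768]
 [230.90568815 211.38182465]
 [256.46942639 249.62423858]]
```

View pics/w1.png

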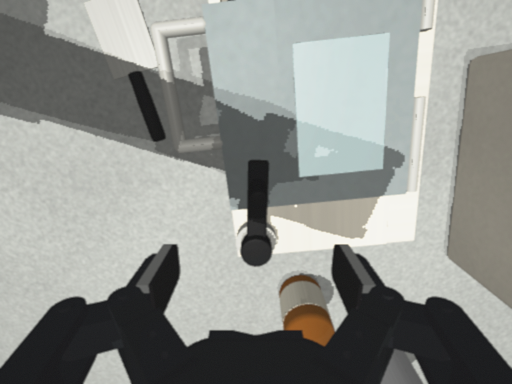

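Wrist view: latch hub (256,247), arm tip (258,165) and lid corner (232,207) agree with predictions for q≈0.1; the post is between the jaws. Descending and gripping.

Call:
drive_tool(steps=[[2,0,0,0,1],[2,0,0,0,1],[2,0,0,0,1],[1.5,0,0,0,1],[1.5,0,0,0,1],[1,0,0,0,1],[0.7,0,0,0,1],[0.5,0,0,0,1],[0,0,0,0,1]])

```text
time: 4.7
eef_pos: [0.5554, -0.1321, 0.1289]
tcp_rot: [-0.529, -0.469, 0.529, -0.469]
contact_force: [-0.1, 0.0, -0.6]
opening: 1.001
```

Call:
drive_tool(steps=[[0,0,0,0,0.1],[0,0,0,0,0.1],[0,0,0,0,0.1],[0,0,0,0,0.1],[0,0,0,0,0.1],[0,0,0,0,0.1],[0,0,0,0,0.1],[0,0,0,0,0.1]], force=20)

```text
time: 5.5
eef_pos: [0.5559, -0.1321, 0.1297]
tcp_rot: [0.529, 0.469, -0.529, 0.469]
contact_force: [-0.1, 0.3, 2.0]
opening: 0.204
```

Call:
drive_tool(steps=[[0,0.54,0.02,4.1,0.1],[0,0.54,0.02,4.1,0.1],[0,0.54,0.02,4.1,0.1],[0,0.54,0.02,4.1,0.1],[0,0.54,0.02,4.1,0.1],[0,0.54,0.02,4.1,0.1],[0,0.54,0.02,4.1,0.1],[0,0.54,0.02,4.1,0.1],[0,0.54,0.02,4.1,0.1],[0,0.54,0.02,4.1,0.1]])

```text
time: 6.5
eef_pos: [0.6024, -0.1564, 0.1297]
tcp_rot: [-0.66, -0.253, 0.661, -0.253]
contact_force: [-1.9, 1.8, 3.5]
opening: 0.207
```

Call:
drive_tool(steps=[[0,0.54,0.02,4.1,0.1],[0,0.54,0.02,4.1,0.1],[0,0.54,0.02,4.1,0.1],[0,0.54,0.02,4.1,0.1],[0,0.54,0.02,4.1,0.1],[0,0.54,0.02,4.1,0.1],[0,0.54,0.02,4.1,0.1],[0,0.54,0.02,4.1,0.1],[0,0.54,0.02,4.1,0.1],[0,0,0,0,0.1]])

```text
time: 7.5
eef_pos: [0.6211, -0.2007, 0.1296]
tcp_rot: [-0.706, -0.032, 0.707, -0.032]
contact_force: [-2.6, 0.8, 5.3]
opening: 0.204
```

```bash
python3 go.py .6217 -.2091 .128 -92; python3 -c "
from h import *
p=np.load('p.npy');s=readout.get_state()['eef_pos'];v=s[:2]-world(p,(-75,-175,144))[0,:2];print(np.hypot(*v),'q',np.pi/2+p[2]-np.arctan2(v[1],v[0]))"
```

```text
t 7.5 pos [ 0.6211 -0.2007  0.1296] yaw_y -84.85 tilt [-0.002  0.    -1.   ]
tool shift cm [0.16 0.84 0.02] turn 7.15 q [-0.47  0.33  1.71 -0.    1.1   1.01] F [-2.6  0.8  5.3] op 0.20393031581700652
0.07473838540636617 q 1.4578645321050785
```

Call:
drive_tool(steps=[[0,0.35,0.01,2.6,0.1],[0,0.35,0.02,2.6,0.1],[0,0.05,0,0,0.1],[0,0,0,0,0.1],[0,0,0,0,0.55],[0,0,0,0,0.55],[0,0,0,0,0.55],[0,0,0,0,0.55],[0,0,0,0,0.55]])

```text
time: 8.4
eef_pos: [0.6218, -0.2079, 0.1291]
tcp_rot: [-0.707, -0.0, 0.707, -0.0]
contact_force: [-0.2, 0.5, 0.8]
opening: 0.549
```

Call:
drive_tool(steps=[[-1,0,0,0,0.55],[-2,0,0,0,0.55],[-3,0,0,0,0.55],[-3,0,0,0,1],[-2,0,0,0,1],[0,0,0,0,1]])

```text
time: 9.0
eef_pos: [0.6238, -0.2088, 0.245]
tcp_rot: [0.71, -0.001, -0.704, 0.002]
contact_force: [0.4, 0.7, -0.2]
opening: 0.999
```

```bash
python3 go.py .481 -.0307 .24 -1.4; python3 - <<'E'
from h import *
f=read_camera("side")["frame"][:,:,::-1]
c=cv2.convertScaleAbs(f[100:260,170:370],alpha=1.4,beta=10)
cv2.imwrite("pics/s2.png",cv2.resize(c,None,fx=4,fy=3.7,interpolation=cv2.INTER_CUBIC))
E
```

```text
t 9.0 pos [ 0.6238 -0.2088  0.245 ] yaw_y -89.98 tilt [ 0.008 -0.004 -1.   ]
tool shift cm [  0.31 -17.82  14.28] turn -88.58 q [-0.48  0.23  1.61 -0.    1.28  1.09] F [ 0.4  0.7 -0.2] op 0.9985000247267389
```

View pics/s2.png

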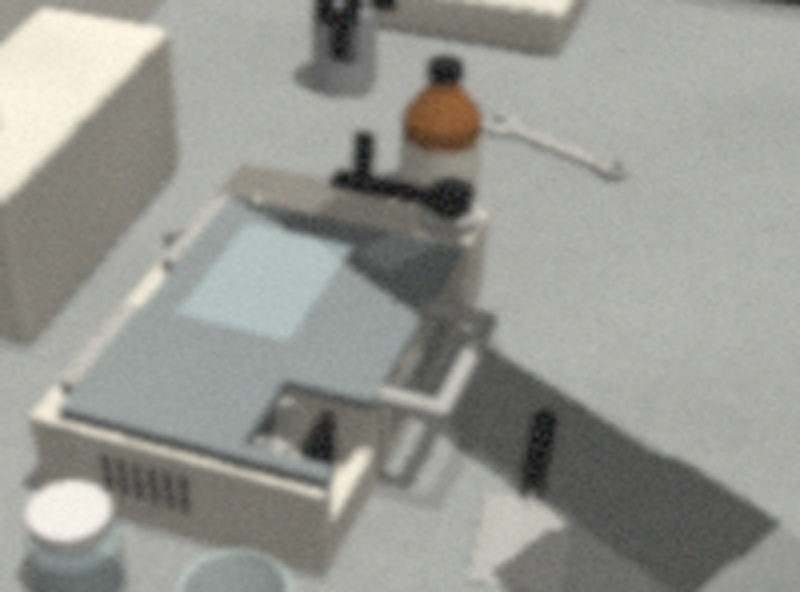

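The latch arm now points to +x, beside the lid (hub (450,195), post (363,155)). Next, the bar.

Call:
drive_tool(steps=[[0,-2.97,2.38,0,1],[0,-2.97,2.38,0,1],[0,-2.97,2.38,0,1],[0,-2.97,2.38,0,1],[0,-2.97,2.38,0,1],[0,-2.97,2.38,0,1],[0,0,0,-8,1],[0,0,0,-8,1],[0,0,0,-8,1],[0,0,0,-8,1]])

```text
time: 10.05
eef_pos: [0.4779, -0.0293, 0.2374]
tcp_rot: [-0.678, -0.198, 0.68, -0.196]
contact_force: [-0.1, -0.1, 0.3]
opening: 1.0
```

Call:
drive_tool(steps=[[0,0,0,-8,1],[0,0,0,-8,1],[0,0,0,-8,1],[0,0,0,-8,1],[0,0,0,-8,1],[0,0,0,-8,1],[0,0,0,-8,1],[0,0,0,-0.6,1],[0,0,0,0,1]])

```text
time: 10.95
eef_pos: [0.4783, -0.0295, 0.238]
tcp_rot: [-0.506, -0.494, 0.507, -0.493]
contact_force: [-0.2, 0.1, 0.1]
opening: 0.994
```

```bash
python3 go.py .481 -.0307 .0775 -1.4; python3 - <<'E'
from h import *
d=read_camera("wrist");cv2.imwrite("pics/w2.png",d["frame"][:,:,::-1])
p=np.load("p.npy")
print(proj(d,world(p,[(-145,0,96),(-145,55,96),(-145,-55,96)])))
E
```

```text
t 10.95 pos [ 0.4783 -0.0295  0.238 ] yaw_y -1.54 tilt [-0.002  0.001 -1.   ]
tool shift cm [16.05  0.31  0.12] turn -0.14 q [-0.27 -0.16  2.03 -0.    1.27 -0.25] F [-0.2  0.1  0.1] op 0.9943457324330907
[[258.61119041 182.04569534]
 [258.70870455 131.56526578]
 [258.52452508 226.90999354]]
```

View pics/w2.png

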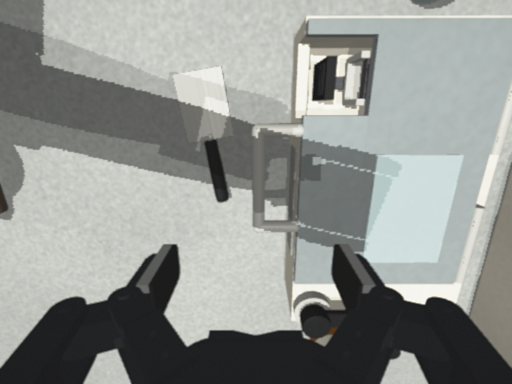

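The bar appears at column 258, rows 127–229, as predicted. The 45 mm gap needs a narrower opening (0.45), and then I descend.

Call:
drive_tool(steps=[[2,0.15,0.06,0,0.45],[2,0.16,0.06,0,0.45],[2,0,0,0,0.45],[2,0,0,0,0.45],[1,0,0,0,0.45],[0,0,0,0,0.45]])

```text
time: 11.6
eef_pos: [0.4808, -0.0306, 0.1475]
tcp_rot: [-0.506, -0.495, 0.507, -0.492]
contact_force: [-0.2, 0.5, 0.1]
opening: 0.451
```

Call:
drive_tool(steps=[[1.5,0,0,0,0.45],[1.5,0,0,0,0.45],[1.5,0,0,0,0.45],[1.5,0,0,0,0.45],[1,0,0,0,0.45],[0,0,0,0,0.45]])

```text
time: 12.2
eef_pos: [0.4816, -0.0308, 0.0787]
tcp_rot: [-0.506, -0.494, 0.506, -0.493]
contact_force: [-0.3, -0.0, -0.6]
opening: 0.449
```

Call:
drive_tool(steps=[[0,0,0,0,0.05],[0,0,0,0,0.05],[0,0,0,0,0.05],[0,0,0,0,0.05],[0,0,0,0,0.05],[0,0,0,0,0.05]], force=30)

```text
time: 12.8
eef_pos: [0.4812, -0.0311, 0.0804]
tcp_rot: [-0.505, -0.495, 0.507, -0.493]
contact_force: [-4.6, -0.3, 4.9]
opening: 0.149
```

Call:
drive_tool(steps=[[-0.3,0,0,0,0.05],[-0.3,0,0,0,0.05],[-0.3,0.01,0,0,0.05],[-0.3,0.01,0,0,0.05],[-0.3,0.02,0,0,0.05],[-0.3,0.02,0,0,0.05],[-0.2,0.02,0,0,0.05],[-0.2,0.03,0,0,0.05],[0,0,0,0,0.05]])

```text
time: 13.7
eef_pos: [0.482, -0.031, 0.1012]
tcp_rot: [-0.505, -0.495, 0.507, -0.493]
contact_force: [-5.5, -3.5, -4.2]
opening: 0.151
```

Call:
drive_tool(steps=[[-0.2,0.02,0,0,0.05],[-0.2,0.02,0,0,0.05],[-0.1,0.01,0,0,0.05],[0,0,0,0,0.05]])

```text
time: 14.1
eef_pos: [0.4824, -0.031, 0.106]
tcp_rot: [-0.505, -0.495, 0.507, -0.493]
contact_force: [-4.5, -3.7, -5.1]
opening: 0.154
```

Call:
drive_tool(steps=[[-0.1,0.01,0,0,0.05],[-0.1,0.01,0,0,0.05],[0,0,0,0,0.05]])

```text
time: 14.4
eef_pos: [0.4826, -0.031, 0.108]
tcp_rot: [-0.505, -0.495, 0.507, -0.493]
contact_force: [-4.5, -2.9, -4.4]
opening: 0.149
```

Call:
drive_tool(steps=[[-0.1,0.01,0,0,0.05],[-0.1,0.01,0,0,0.05],[0,0,0,0,0.05]])

```text
time: 14.7
eef_pos: [0.4828, -0.031, 0.11]
tcp_rot: [-0.505, -0.495, 0.507, -0.493]
contact_force: [-5.2, -3.5, -4.8]
opening: 0.148
```

Call:
drive_tool(steps=[[-0.1,0.01,0,0,0.05],[0,0,0,0,0.05],[0,0,0,0,0.05]])

```text
time: 15.0
eef_pos: [0.4829, -0.031, 0.1107]
tcp_rot: [-0.505, -0.495, 0.507, -0.493]
contact_force: [-3.4, -3.7, -6.9]
opening: 0.148
```

Call:
drive_tool(steps=[[0,0,0,0,0.45],[0,0,0,0,0.45],[0,0,0,0,0.45],[0,0,0,0,0.45],[-1,0,0,0,0.45],[-2,0,0,0,0.45],[-2,0,0,0,0.45],[-3,0,0,0,0.2],[-2,0,0,0,0],[0,0,0,0,0]])

```text
time: 16.0
eef_pos: [0.4865, -0.0315, 0.216]
tcp_rot: [0.508, 0.491, -0.504, 0.497]
contact_force: [0.3, -0.6, 0.5]
opening: -0.002
```

```bash
python3 -c "
from h import *
p=np.load('p.npy');print(world(p,(-125,107,75)),world(p,(-69,107,75)))"; python3 go.py .5036 .0758 .21 -1.4; python3 - <<'E'
from h import *
f=read_camera("side"); p=np.load("p.npy")
c=cv2.convertScaleAbs(f["frame"][120:260,170:330,::-1],alpha=1.4,beta=10)
cv2.imwrite("pics/s3.png",cv2.resize(c,None,fx=4,fy=4,interpolation=cv2.INTER_CUBIC))
for a in (0,.08,.12):
  def lp(x,y,z): 
    dx,dz=x-105,z-96; return (105+dx*np.cos(a)+dz*np.sin(a),y,96-dx*np.sin(a)+dz*np.cos(a))
  print(a,((proj(f,world(p,[lp(-100,155,102),lp(-35,70,102),lp(-145,55,96)]))-[170,120])*4).round().tolist())
E
```

```text
[[0.50356313 0.07583128 0.075     ]] [[0.55954662 0.07447151 0.075     ]]
t 16.0 pos [ 0.4865 -0.0315  0.216 ] yaw_y -1.39 tilt [ 0.009 -0.002 -1.   ]
tool shift cm [  0.59   1.44 -10.77] turn 0.01 q [-0.27 -0.13  2.05  0.    1.21 -0.25] F [ 0.3 -0.6  0.5] op -0.0019210764223489074
0 [[325.0, 438.0], [284.0, 330.0], [439.0, 362.0]]
0.08 [[323.0, 420.0], [282.0, 318.0], [439.0, 341.0]]
0.12 [[322.0, 411.0], [281.0, 312.0], [439.0, 330.0]]
```

View pics/s3.png

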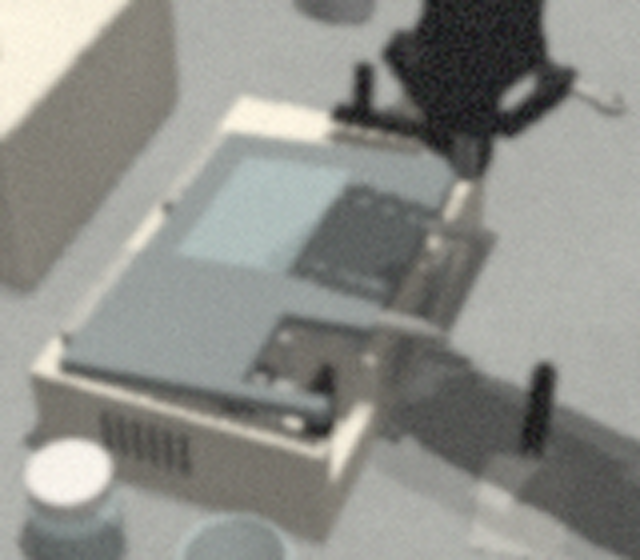

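The lid is up: its front-left corner is near (325,402) and stays raised with the gripper off. Now the well.

Call:
drive_tool(steps=[[0,0.3,-2,0,0],[0,0.3,-3,0,0],[0,0.4,-3,0,0],[0,0.4,-2.8,0,0],[2,0,0,0,0],[3,0,0,0,0],[3,0,0,0,0],[3,0,0,0,0],[2,0,0,0,0],[1,0,0,0,0]])

```text
time: 17.05
eef_pos: [0.4978, 0.0768, 0.0674]
tcp_rot: [-0.504, -0.496, 0.508, -0.492]
contact_force: [0.1, 0.1, -0.0]
opening: 0.0
```

Call:
drive_tool(steps=[[0,0.5,0,0,0],[0,0.5,0,0,0],[0,0.4,0,0,0],[0,0.3,0,0,0],[0,0.3,0,0,0],[0,0,0,0,0]])

```text
time: 17.65
eef_pos: [0.5216, 0.0761, 0.072]
tcp_rot: [0.506, 0.494, -0.506, 0.494]
contact_force: [-0.2, -0.2, -0.5]
opening: 0.001
```

Call:
drive_tool(steps=[[0,0.4,0,0,0],[0,0.4,0,0,0],[0,0.4,0,0,0],[0,0.3,0,0,0],[0,0.3,0,0,0],[0,0.3,0,0,0],[0,0.3,0,0,0],[0,0.3,0,0,0],[0,0.3,0,0,0],[0,0,0,0,0]])

```text
time: 18.65
eef_pos: [0.5512, 0.0754, 0.0712]
tcp_rot: [0.506, 0.494, -0.506, 0.494]
contact_force: [-0.8, -0.1, 0.1]
opening: 0.005
```

Call:
drive_tool(steps=[[0,0.3,0,0,0],[0,0.3,0,0,0],[0,0.2,0,0,0],[0,0,0,0,0]])

```text
time: 19.05
eef_pos: [0.559, 0.0752, 0.0712]
tcp_rot: [0.506, 0.494, -0.506, 0.494]
contact_force: [-1.3, 0.0, -1.0]
opening: -0.003
```

Call:
drive_tool(steps=[[0,0.2,0,0,0],[0,0.2,0,0,0],[0,0,0,0,0]])

```text
time: 19.35
eef_pos: [0.5603, 0.0752, 0.0711]
tcp_rot: [-0.504, -0.496, 0.508, -0.492]
contact_force: [-9.7, -0.2, 6.0]
opening: 0.001
```

Call:
drive_tool(steps=[[0,0.2,0,0,0],[0,0,0,0,0]])

```text
time: 19.55
eef_pos: [0.5605, 0.0752, 0.0711]
tcp_rot: [-0.502, -0.497, 0.509, -0.491]
contact_force: [-14.8, -1.2, 11.2]
opening: -0.002
```

The paddle is against its end stop (15 N at the predicted position). Backing out and returning to the bar.

Call:
drive_tool(steps=[[0,-0.6,0,0,0],[0,-1.4,0,0,0],[0,-2,0,0,0],[0,-2.4,0,0,0],[-2,0,0,0,0],[-3,0,0,0,0],[-3,0,0,0,0],[-3,0,0,0,0],[-2,0,0,0,0],[0,0,0,0,0]])

```text
time: 20.55
eef_pos: [0.5038, 0.0765, 0.2057]
tcp_rot: [0.509, 0.491, -0.503, 0.497]
contact_force: [0.5, -0.1, 0.2]
opening: -0.002
```

```bash
python3 go.py .4828 -.0307 .2 -1.4; python3 - <<'E'
from h import *
f=read_camera("top")["frame"][:,:,::-1]
c=cv2.convertScaleAbs(f[110:235,200:360],alpha=1.5,beta=10)
cv2.imwrite("pics/t4.png",cv2.resize(c,None,fx=4,fy=4,interpolation=cv2.INTER_CUBIC))
E
```

```text
t 20.55 pos [0.5038 0.0765 0.2057] yaw_y -1.39 tilt [ 0.01 -0.   -1.  ]
tool shift cm [ 0.56 -1.84 10.77] turn 0.01 q [-0.05 -0.07  2.01  0.    1.19 -0.02] F [ 0.5 -0.1  0.2] op -0.002122237528559821
```

View pics/t4.png

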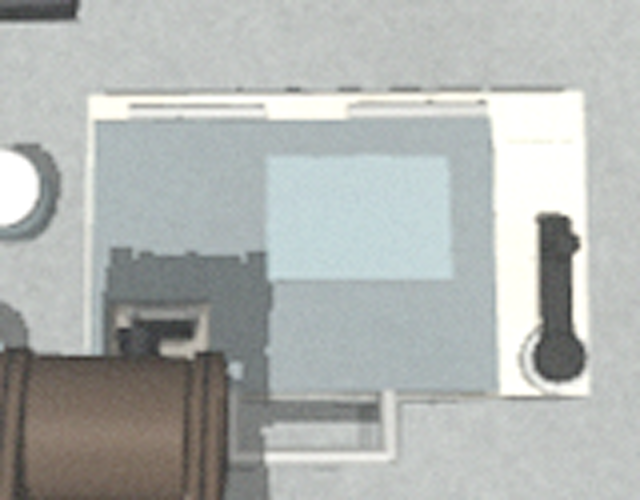

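The arm partly hides the notch; the latch stays along +x (hub (557,357), tip (553,215)). Regrasping the bar.

Call:
drive_tool(steps=[[0,-0.46,2.7,0,0.45],[0,-0.46,2.7,0,0.45],[0,-0.46,2.7,0,0.45],[0,-0.46,2.7,0,0.45],[0,0,0,0,0.45],[0,0,0,0,0.45]])

```text
time: 21.2
eef_pos: [0.4791, -0.0309, 0.1997]
tcp_rot: [-0.506, -0.494, 0.507, -0.493]
contact_force: [0.2, -0.5, 0.2]
opening: 0.45
```

```bash
python3 go.py .4828 -.0307 .109 -1.4
```

```text
t 21.2 pos [ 0.4791 -0.0309  0.1997] yaw_y -1.48 tilt [-0.002  0.001 -1.   ]
tool shift cm [ 9.07  0.38 -0.02] turn -0.08 q [-0.28 -0.12  2.07  0.    1.19 -0.25] F [ 0.2 -0.5  0.2] op 0.44964412572651885
```

Call:
drive_tool(steps=[[1,0.2,0,0,0.45],[2,0.18,0,0,0.45],[2,0,0,0,0.45],[2,0,0,0,0.45],[1.3,0,0,0,0.45],[0.7,0,0,0,0.45],[0,0,0,0,0.45]])

```text
time: 21.9
eef_pos: [0.4829, -0.0303, 0.11]
tcp_rot: [-0.505, -0.495, 0.506, -0.493]
contact_force: [-0.9, -0.3, -1.4]
opening: 0.45
```

Call:
drive_tool(steps=[[0,0,0,0,0.05],[0,0,0,0,0.05],[0,0,0,0,0.05],[0,0,0,0,0.05],[0,0,0,0,0.05],[0,0,0,0,0.05]], force=30)

```text
time: 22.5
eef_pos: [0.4828, -0.031, 0.1113]
tcp_rot: [-0.506, -0.494, 0.506, -0.493]
contact_force: [-4.8, -0.7, 2.0]
opening: 0.149
```

Call:
drive_tool(steps=[[-0.2,0.02,0,0,0.05],[-0.2,0.02,0,0,0.05],[-0.2,0.03,0,0,0.05],[-0.2,0.03,0,0,0.05],[0,0,0,0,0.05]])

```text
time: 23.0
eef_pos: [0.4837, -0.031, 0.119]
tcp_rot: [-0.505, -0.495, 0.507, -0.493]
contact_force: [-4.3, -1.1, -4.6]
opening: 0.149
```

Call:
drive_tool(steps=[[-1.47,0.28,0,0,0.05],[-1.45,0.36,0,0,0.05],[-1.43,0.45,0,0,0.05],[-1.4,0.54,0,0,0.05],[-1.37,0.62,0,0,0.05],[-1.33,0.7,0,0,0.05],[0,0,0,0,0.05]])

```text
time: 23.7
eef_pos: [0.5126, -0.0317, 0.2069]
tcp_rot: [-0.504, -0.496, 0.507, -0.493]
contact_force: [-13.3, -0.2, 8.2]
opening: 0.152
```

```bash
python3 -c "
from h import *
s=readout.get_state();e=s['eef_pos'];print(e,'theta',np.arctan2(e[2]+.0157-.096,.7309-e[0]),np.hypot(e[2]+.0157-.096,.7309-e[0]),s['contact_force'])"
```

```text
[ 0.51262916 -0.03173786  0.20689863] theta 0.5255890835036227 0.2523279094942861 [-13.32708104  -0.18921017   8.16848824]
```

Call:
drive_tool(steps=[[-1.33,0.68,0,0,0.05],[-1.28,0.76,0,0,0.05],[-1.2,0.84,0,0,0.05],[-1.14,0.9,0,0,0.05],[-1.1,1,0,0,0.05],[-1.02,1.06,0,0,0.05],[0,0,0,0,0.05]])

```text
time: 24.4
eef_pos: [0.5683, -0.0332, 0.2778]
tcp_rot: [0.507, 0.492, -0.505, 0.495]
contact_force: [-2.3, -0.8, 3.2]
opening: 0.148
```

```bash
cat > th.py <<'E'
from h import *
s=readout.get_state();e=s['eef_pos'];print(e,'theta',np.arctan2(e[2]+.0157-.096,.7309-e[0]),np.hypot(e[2]+.0157-.096,.7309-e[0]),s['contact_force'],s['opening'])
E
python3 th.py
```

```text
[ 0.56832431 -0.03316589  0.2778344 ] theta 0.8821727602708893 0.2558333279844206 [-2.30336851 -0.80325891  3.20835132] 0.1476743263105917
```

The radius estimate says the bar has slid about 7 mm towards the tips, so I'll reopen, lower and regrip.

Call:
drive_tool(steps=[[0,0,0,0,0.3],[0,0,0,0,0.3],[0,0,0,0,0.3],[0.5,0,0,0,0.3],[0.4,0,0,0,0.3],[0,0,0,0,0.3]])

```text
time: 25.0
eef_pos: [0.5659, -0.0328, 0.2642]
tcp_rot: [-0.506, -0.494, 0.506, -0.493]
contact_force: [0.0, -0.2, 0.4]
opening: 0.302
```

Call:
drive_tool(steps=[[0,0,0,0,0.05],[0,0,0,0,0.05],[0,0,0,0,0.05],[0,0,0,0,0.05],[0,0,0,0,0.05]], force=45)

```text
time: 25.5
eef_pos: [0.5668, -0.0329, 0.2649]
tcp_rot: [0.506, 0.494, -0.506, 0.494]
contact_force: [4.6, -0.1, -5.4]
opening: 0.147
```

```bash
python3 th.py; python3 - <<'E'
from h import *
f=read_camera("side")["frame"][:,:,::-1]
c=cv2.convertScaleAbs(f[70:230,190:370],alpha=1.4,beta=10)
cv2.imwrite("pics/s5.png",cv2.resize(c,None,fx=4,fy=3.7,interpolation=cv2.INTER_CUBIC))
E
```

```text
[ 0.56681935 -0.03293607  0.26493394] theta 0.8442702036107916 0.24700638201623507 [ 4.55853989 -0.11506042 -5.36276084] 0.14699148291585298
```

View pics/s5.png

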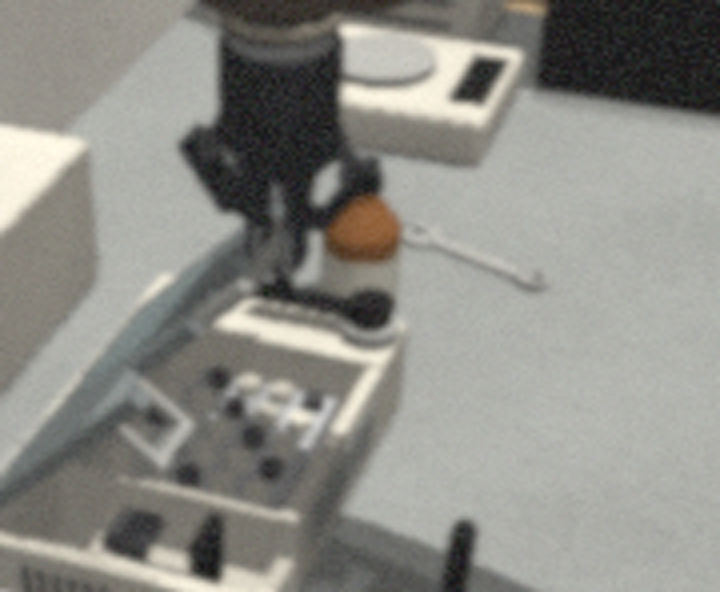

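The lid stands at about 0.86 rad with the bar gripped at (275,270); the latch is still released and the bottle has not moved. Continuing to the stop.

Call:
drive_tool(steps=[[-0.5,0.55,0,0,0.05],[-0.5,0.57,0,0,0.05],[-0.47,0.58,0,0,0.05],[-0.46,0.6,0,0,0.05],[-0.43,0.61,0,0,0.05],[-0.42,0.62,0,0,0.05],[-0.39,0.63,0,0,0.05],[-0.39,0.65,0,0,0.05],[0,0,0,0,0.05]])

```text
time: 26.45
eef_pos: [0.6156, -0.0341, 0.2997]
tcp_rot: [0.506, 0.494, -0.506, 0.494]
contact_force: [7.3, -0.5, -20.1]
opening: 0.141
```

```bash
python3 th.py
```

```text
[ 0.61559908 -0.03413949  0.29971409] theta 1.0869616734479812 0.2478645711368766 [  7.30951576  -0.49051693 -20.05352805] 0.14059288095647698
```

Call:
drive_tool(steps=[[-0.1,0.5,0,0,0.05],[-0.15,0.5,0,0,0.05],[-0.15,0.5,0,0,0.05],[-0.15,0.4,0,0,0.05],[0,0,0,0,0.05]])

```text
time: 26.95
eef_pos: [0.6344, -0.0346, 0.309]
tcp_rot: [0.507, 0.493, -0.505, 0.495]
contact_force: [0.4, -1.1, -6.1]
opening: 0.142
```

```bash
python3 th.py
```

```text
[ 0.63442747 -0.03461362  0.30895018] theta 1.1715356806385122 0.24816900325150984 [ 0.37874344 -1.10202355 -6.07232129] 0.1420264927175084
```

Call:
drive_tool(steps=[[0,0,0,0,0.45],[0,0,0,0,0.45],[0,0,0,0,0.45],[0,0,0,0,0.45],[-1,0,0,0,0.45],[-2,0,0,0,0.45],[-3,0,0,0,0.45],[-2,0,0,0,0.45],[0,0,0,0,0.45]])

```text
time: 27.85
eef_pos: [0.6348, -0.0348, 0.3923]
tcp_rot: [0.508, 0.491, -0.504, 0.497]
contact_force: [0.2, -0.5, -0.6]
opening: 0.453
```

Call:
drive_tool(steps=[[0,-3,0,0,0.45],[0,-4,0,0,0.45],[0,-4,0,0,0.45],[0,-3,0,0,0.45],[0,0,0,0,0.45],[0,0,0,0,0.45]])

```text
time: 28.45
eef_pos: [0.4932, -0.0312, 0.3862]
tcp_rot: [0.506, 0.494, -0.506, 0.494]
contact_force: [0.7, -1.0, 0.5]
opening: 0.451
```

```bash
python3 th.py; python3 - <<'E'
from h import *
f=read_camera("side");p=np.load("p.npy")
c=cv2.convertScaleAbs(f["frame"][70:250,170:370,::-1],alpha=1.4,beta=10)
cv2.imwrite("pics/s6.png",cv2.resize(c,None,fx=3.5,fy=3.3,interpolation=cv2.INTER_CUBIC))
for a in (.95,1.05,1.15,1.2):
  print(a,((proj(f,world(p,[(105-250*np.cos(a),y,96+250*np.sin(a)) for y in(55,-55)]))-[170,70])*[3.5,3.3]).round().tolist())
E
```

```text
[ 0.49324734 -0.03117455  0.38621696] theta 0.9103293115227776 0.38738091174853684 [ 0.65307    -0.96605306  0.46525037] 0.4506216453377541
0.95 [[258.0, 235.0], [313.0, 164.0]]
1.05 [[231.0, 214.0], [288.0, 145.0]]
1.15 [[201.0, 196.0], [261.0, 127.0]]
1.2 [[186.0, 187.0], [247.0, 120.0]]
```

View pics/s6.png

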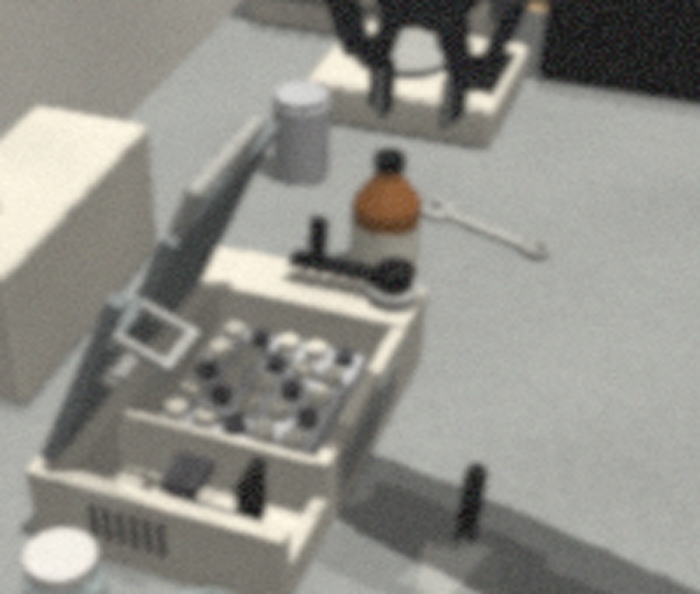

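The lid stands open. The bar runs from (192,190) to (258,125), between the predictions for 1.15 and 1.2 rad. The latch is along +x and the gripper is clear. Handing in.

```bash
python3 -c "
from plant import sign_off; print(sign_off())"
```

```text
the job is handed in; nothing more can be done
None
```

The chamber is open and the job was handed in at about 28.5 s of the 69 s allowed; sign-off gives no verdict.

1. **Latch:** I gripped the post and swung it clockwise to about 1.55 rad (from the TCP position). It was still released in the last picture.
2. **Lid onto the catch:** I lifted the lid to about 0.12 rad with roughly 7 N at the bar. It stayed up after I let go.
3. **Catch:** I pushed the paddle in until it met its end stop at about 15 N, where full travel was predicted. No clear picture of the paddle was taken before the final lift, but the lid then rose past the catch at about 5 N.
4. **Full opening:** I raised the lid to about 1.17 rad and left it standing.

**Last checks:** in the final side picture the bar lies between the predictions for 1.15 and 1.2 rad, the gripper is clear, and the wrist force is about 1 N. The bottle, jar and spatula handle look unmoved by eye. The beaker was outside the final picture and I did not measure any shifts.

**What went wrong:**
- **Grip slip:** during the final lift the bar slid about 7 mm towards the fingertips. I stopped at about 0.86 rad, reopened and regripped with the lid standing by itself. Near the end about 20 N of sideways strain built up and I eased it off.
- **Case width:** the case's left edge fitted at y = 160 mm, not the 180 mm I first assumed, so I refitted the pose before moving.

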